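Slide the parts case down its storage lane

ROBOT

A 6-joint arm with a two-finger parallel gripper is mounted at the origin on the work surface. World frame = base frame: x ahead of the robot, y to its left, z up, the work surface at z = 0. Lengths are in m, angles in rad, forces in N, time in s.
With the tool pointing down it reaches from about 0.3 to 0.875 m from the base axis. Payload 6.4 kg.
Tool frame: the origin (TCP) lies midway between the tips of the shut fingers; the grasp point (between the pads) lies 19 mm behind it (arm.grasp_offset is the distance from the TCP to the grasp point, in m); z points along the fingers, y is the direction in which the jaws open and shut (so a half turn about z gives the same grasp; the last joint's range is limited). The gripper opens to 88 mm and grips with 3 to 60 N. Pads are 18 mm wide; open, the fingers measure 123 mm over their backs; the gripper's body (75 mm by 187 mm) begins 45 mm behind the grasp point.
Start: joints at [-1.508, 0.181, 1.607, -0, 1.354, -0.206], TCP at [0.153, -0.554, 0.239] pointing down, gripper open.
Joint ranges: [-2.99, 2.99], [-0.89, 2.07], [0.3, 2.58], [-1.14, 4.28], [0, 2.63], [-3.12, 3.12]. Speed limits (rad/s): [2.57, 2.57, 3.01, 3.14, 3.14, 3.14].

INTERFACE

Orientations are given as a 3x3 rotation matrix whose columns are the frame's x, y, z axes.
In Python, from plant import arm gives the robot as it stands.
- The arm moves only by the tool drive_tool, never from a script. Its argument "motion" is a list that holds one entry, the list of rows, each a list of 7 numbers: the shift along the tool's x, y, z in m, then the turn, a rotation vector about the tool's x, y, z in degrees, then the finger opening in m, from 0 to 0.0881. In form: [[[tx, ty, tz, rx, ry, rz, hand], ...]]. A call has exactly 10 rows; each row is the pose to reach, as a shift and turn from the pose commanded when the call began, along the tool's axes at that moment; what a row does not reach only later rows make up. A row lasts 1/10 s, in which the tool goes at most 50 mm and 8.59 degrees, less where a joint would pass 70% of its speed; a pose out of reach is approached as far as the arm can. A call with a gripper value outside its range is refused whole. The fingers move at their own pace and stop on an object; "squeeze" is the grip in N (left out, the last holds). Time passes only in rows, so rows that repeat a pose let the fingers close, or fill a call up. It gives the time, the measured TCP pose, the force and the opening at its end, in the units of the state.
- arm.get_state(): the state, without advancing time (a new reading comes with each control period).
- arm.get_image(name): name is "scene" or "top"; returns a dict with "frame" (420x560x3 uint8, blue, green, red), "mtx" (3x3 intrinsics, pixels), "R" (3x3) and "t" (3): a world point X has camera coordinates R X + t. Camera axes: x right, y down, z forward; pixel columns grow to the right and rows downward; lengths in m; the calibration is good to about 2 mm. A picture is of the moment at which its call begins. There is no depth.
- arm.job_done(): hands the job in, once; it reports no verdict.
Trained networks look in the newest picture that a camera, given by its name, has taken for a name from the list of things; names that differ only in an ending like _2 or _b are one class to them, and where a whole thing is asked for, a point or a joint stands for the part that bears it (a point fixed in the world has none). Each returns a list of dicts, best first, with "confidence" (0 to 1); they miss things now and then, are a little off and sometimes report something else, mostly with a low value. They report only what shows in the picture. A call takes as long as a camera call. They do not tell look-alikes from the thing itself.
- arm.look_for(camera, label): "point" ([row, column] in pixels, amid what is visible of it).
- arm.outline_of(camera, label): "region" (420x560 bool, what is visible of it) and "point" ([row, column] in pixels, amid what is visible of it).
- arm.tip_of(camera, label): "point" ([row, column] in pixels: a listed point, or the origin of a listed thing).
The state is a dict: "time_s": time; "joint_positions": joint angles; "qd": joint speeds; "tau": joint torques, N m; "tool_pos": TCP position; "eef_rot": TCP orientation; "ft_force": force on the tool from outside, world axes, zero at the start; "moment": the same for the moment, N m; "grip_width": finger opening in m.
Only numpy, scipy, OpenCV 4.12 (cv2) and the standard library are available. Lean on these libraries where they do the work, as an engineer would, in place of code of your own. Each camera call takes 0.05 s, during which the arm holds its last target.

TASK

Push the flat parts case along the plywood board, down the lane between the two low metal rails, until it is fully home against the end stop, then move clear. The rails were glued down today and are still setting, so neither the case nor the robot may touch either rail. Only push the case with the fingers, never lift it, and leave the other things on and around the board where they are.

Things in the scene. Friction and masses are not known exactly. Their poses are not given: they have to be found in the camera images.
- case_mid (a point): centre (half-way up, 19 mm above its underside) of the parts case: a loose rectangular closed box with a dark tray, a clear lid and small screws inside, 130 mm long (its x), 98 mm wide (its y), 38 mm high, about 0.35 kg, no handle. Starts flat on the open end of the board before the lane, off-centre and crooked by up to 0.25 rad, its +x end towards the lane. Too wide to grasp
- dock: the fixed plywood board, 460 mm (x) by 260 mm (y), 6 mm thick, lying on the table; origin at the centre of its underside. Its +x points down the lane, from the open end to the end stop (roughly to the robot's right); its +y points roughly away from the robot. The lane's centre line is y = 0; the case slides on the board's top face
- home (a point): where the centre of the case (point case_mid) is when it is home: on the lane's centre line, at the board's x = 100 mm, 65 mm before the face of the end stop, 25 mm above the table; axes as the board's. The end stop is a fixed aluminium bar across the lane, 18 mm (x) by 112 mm (y), its top 28 mm above the table
- mouth (a point): middle of the lane's entrance, on the board's top face at the board's x = -30 mm, level with the ends of the two rails; axes as the board's. The lane is 112 mm wide between the rails' inner faces (7 mm to spare on each side of the case) and 195 mm long from here to the end stop's face
- rail_near: fixed aluminium rail on the robot's side of the lane, 200 mm long (its x, along the lane), 8 mm wide, 12 mm high above the board (its top 18 mm above the table); origin at the middle of its underside, 60 mm to the -y side of the lane's centre line
- rail_far: the same rail on the other side of the lane, 60 mm to the +y side of its centre line
- wheel: model-car wheel with rubber tyre lying flat on the board outside the far rail, 62 mm across, 26 mm high; origin under its centre; to be left alone
- pack: hard-case battery pack lying on the board outside the near rail, 96 x 46 x 25 mm; origin under its centre; to be left alone
- tin: small metal jar standing on the board behind the end stop, 32 mm across, 30 mm high; to be left alone
- wheel_b: second wheel, lying on the table to the left of the board, 62 mm across, 26 mm high; to be left alone
- driver: screwdriver, 170 mm, lying on the table to the right of the board; to be left alone
- glue: small white glue bottle, 36 mm across, 90 mm high, standing on the table to the right of the board; to be left alone
- cup: grey cup, 70 mm across, 60 mm high, on the table at the far left of the board; to be left alone
Not all that is in view belongs to the job. Leave any orange or red look-alike of the part that bears case_mid alone.

How it is judged:
On the way:
1. the case stands well into the lane, flat on the board and clear of both rails (x of case_mid in the frame of home above -0.1 m and y of case_mid in the frame of home between -0.0075 and 0.0075 m and z of case_mid in the frame of home between -0.004 and 0.004 m and angle between the x axis of case_mid and the x axis of home, either way round below 0.12 rad).
At the end, for the whole second after the job is handed in: the case lies flat on the board between the rails, at rest, its end within 4 mm of the end stop's face (x of case_mid in the frame of home between -0.004 and 0.004 m and y of case_mid in the frame of home between -0.0075 and 0.0075 m and z of case_mid in the frame of home between -0.004 and 0.004 m and angle between the x axis of case_mid and the x axis of home, either way round below 0.12 rad and linear speed of case below 0.01 m/s); the robot touches nothing.
It fails at once if the case touches a rail (contact force between case and rail_near above 0.2 N or contact force between case and rail_far above 0.2 N).
It fails at once if the robot touches a rail (contact force between any of the fingers, the arm and rail_near above 0.3 N or contact force between any of the fingers, the arm and rail_far above 0.3 N).
It fails at once if the case is lifted or tipped (z of case_mid in the frame of home above 0.008 m or angle between case_mid's own z axis and vertical above 0.12 rad).
It fails at once if another thing is moved more than 15 mm (distance of any of wheel, pack, tin, wheel_b, driver, glue, cup from where it was at the start of the episode above 0.015 m).
It also fails if it takes over 64 s, if anything falls off the work surface, if the arm or the gripper's body presses on something with over 40 N, if the wrist force passes 120 N, or if a joint passes its speed limit or range.

## Working session

There is one attempt and no reset: what is moved stays moved. The work goes in short steps, Python scripts to look and compute and a tool call to move; the robot and the scene stay as the last step left them, time stands still between calls to the robot, and variables do not carry over. Pictures are saved under pics/ and viewed, and the job is handed in when it is done.

Besides the shell and the picture viewer there is one more tool, called after ">>>" by a JSON object that holds its "fn" and its "kwargs". drive_tool: Moves the arm, as the interface text tells. Its arguments: {"type":"object","properties":{"motion":{"type":"array","items":{"type":"array","items":{"type":"array","items":{"type":"number"}}}},"squeeze":{"type":"number"}},"required":["motion"]}

```bash
mkdir -p pics; ls; python3 - <<'E'
from plant import arm
import cv2
for n in("scene","top"):
    im=arm.get_image(n); cv2.imwrite(f"pics/{n}0.png",im["frame"])
    print(n,im["mtx"].tolist(),im["R"].tolist(),im["t"].tolist())
    for l in("case_mid","dock","home","mouth","rail_near","rail_far"):
        print(l,[(x["point"],round(x["confidence"],2)) for x in arm.tip_of(n,l)])
s=arm.get_state();print(s)
E
```

```text
pics
scene [[506.8260758928042, 0.0, 287.4555399783375], [0.0, 506.8260758928042, 210.7361458855266], [0.0, 0.0, 1.0]] [[-0.7300531876969633, 0.6833879320597528, -0.0018103725022582454], [0.38520976881353186, 0.4093228400277914, -0.8270841835280183], [-0.5644783230064091, -0.6045128178514311, -0.5620751514781582]] [0.3222162880789212, -0.142688795833218, 1.7702588222312012]
case_mid [([240.6, 402.8], 0.83), ([278.4, 473.0], 0.72), ([253.9, 274.1], 0.59)]
dock [([231.8, 251.5], 0.9)]
home []
mouth [([237.0, 256.4], 0.67)]
rail_near [([213.6, 253.5], 0.7), ([231.9, 205.1], 0.41)]
rail_far []
top [[506.005363764479, 0.0, 284.07876500747], [0.0, 506.005363764479, 198.77829833755482], [0.0, 0.0, 1.0]] [[0.02592500057041252, -0.9996580823266179, 0.003407753584527641], [-0.9930048555803441, -0.026144968172610906, -0.11514250923578667], [0.11519223558592898, -0.00039884623844076774, -0.9933431379852553]] [0.02007012680117879, 0.5083121950772157, 1.4155086969662125]
case_mid [([270.2, 188.4], 0.85), ([169.3, 254.7], 0.77), ([263.4, 107.1], 0.73)]
dock [([179.6, 305.2], 0.57)]
home [([179.6, 3
[... 220 characters left out ...]
0700141e+00,  8.93456738e-07,
        1.35381550e+00, -2.06292347e-01]), 'qd': array([-0.00040223,  0.00017376, -0.00014519, -0.00119934,  0.00015568,
        0.00124643]), 'tau': array([-7.99159134e-04, -4.33711624e+01, -3.42109609e+01,  7.02269655e-02,
        3.09990963e-02, -8.11864368e-06]), 'tool_pos': array([ 0.15273187, -0.55435145,  0.2386974 ]), 'eef_rot': array([[ 9.64088128e-01,  2.65582531e-01, -2.46301543e-06],
       [ 2.65582531e-01, -9.64088127e-01,  5.33124981e-05],
       [ 1.17843043e-05, -5.20520803e-05, -9.99999999e-01]]), 'ft_force': array([-0.80996686, -0.53082647,  0.11535578]), 'moment': array([0.00984792, 0.02061249, 0.02950614]), 'grip_width': 0.08800370225022534}
```

View pics/top0.png

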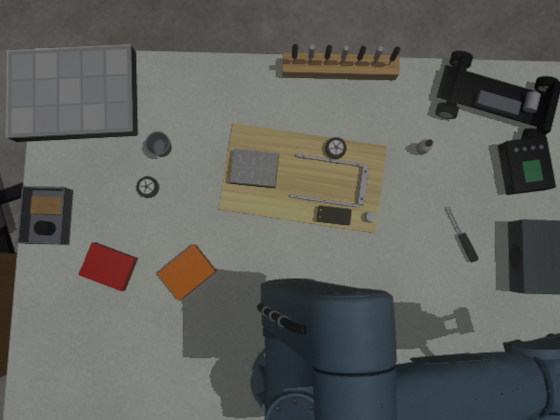

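View pics/scene0.png

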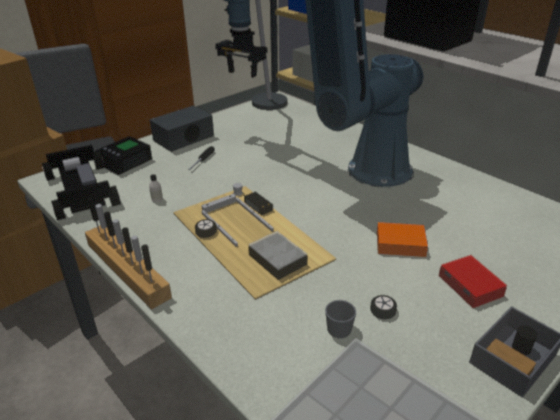

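```bash
python3 - <<'E'
import cv2
im=cv2.imread("pics/top0.png")
cv2.imwrite("pics/top0z.png",cv2.resize(im[110:250,200:400],None,fx=4,fy=4,interpolation=cv2.INTER_CUBIC))
E
```

```text
(no output)
```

View pics/top0z.png

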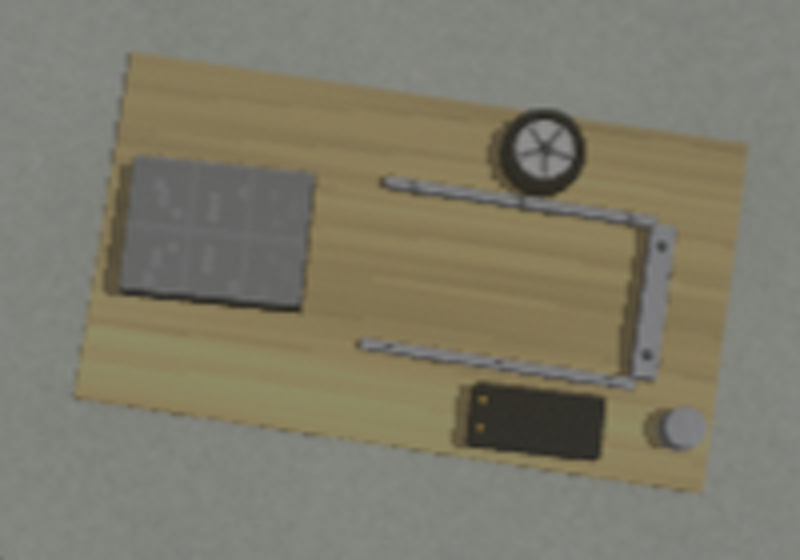

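The top view shows the grey case at about (170,254), nearly in line with the lane, which runs from about (182,290) to the stop at (186,362). The orange and red boxes are decoys. Next I'll fit the board and case with an edge model.

```bash
cat > h.py <<'E'
from plant import arm
import numpy as np, cv2
from scipy.optimize import minimize
from scipy.ndimage import map_coordinates
def proj(im,X):
    c=np.asarray(X)@im["R"].T+im["t"]; p=c@im["mtx"].T; return p[:,:2]/p[:,2:]
def ray(im,px,z):
    d=im["R"].T@np.linalg.solve(im["mtx"],[px[0],px[1],1.]); o=-im["R"].T@im["t"]
    return o+d*(z-o[2])/d[2]
def tf(p,L):
    c,s=np.cos(p[2]),np.sin(p[2]); L=np.asarray(L,float)
    return np.c_[p[0]+c*L[:,0]-s*L[:,1],p[1]+s*L[:,0]+c*L[:,1],L[:,2]]
def rect(cx,cy,lx,ly,z):
    a=[(cx+i*lx/2,cy+j*ly/2,z) for i,j in((-1,-1),(1,-1),(1,1),(-1,1))]
    return [(a[i],a[(i+1)%4]) for i in range(4)]
BOARD=rect(0,0,.46,.26,.006)
RAILS=rect(.07,-.06,.2,.008,.018)+rect(.07,.06,.2,.008,.018)
STOP=rect(.174,0,.018,.112,.028)
CASE=rect(0,0,.13,.098,.044)
def grads(im):
    g=cv2.GaussianBlur(cv2.cvtColor(im["frame"],cv2.COLOR_BGR2LAB).astype(np.float32),(0,0),1.0)
    return [(cv2.Sobel(g[...,k],cv2.CV_32F,1,0)/8,cv2.Sobel(g[...,k],cv2.CV_32F,0,1)/8) for k in range(3)]
def score(im,G,segs,p,n=40):
    tot=0
    for a,b in segs:
        t=np.linspace(.03,.97,n)[:,None]; L=np.array(a)*(1-t)+np.array(b)*t
        u=proj(im,tf(p,L)); d=u[-1]-u[0]; d/=np.linalg.norm(d); nn=np.array([-d[1],d[0]])
        v=0
        for gx,gy in G:
            v=v+(map_coordinates(gx,[u[:,1],u[:,0]],order=1)*nn[0]+map_coordinates(gy,[u[:,1],u[:,0]],order=1)*nn[1])**2
        tot+=np.minimum(np.sqrt(v),12).mean()
    return tot/len(segs)
def fit(ims,segs,p0,w=None,rng=(.012,.012,.06)):
    Gs=[(im,grads(im)) for im in ims]
    f=lambda p:-sum(score(im,G,segs,p) for im,G in Gs)
    best=None
    r=np.random.default_rng(0)
    c=[np.array(p0)+r.uniform(-1,1,3)*rng for _ in range(150)]+[np.array(p0)]
    c=sorted(c,key=f)[:4]
    for q in c:
        s=np.array([[0,0,0],[.004,0,0],[0,.004,0],[0,0,.02]])+q
        m=minimize(f,q,method="Nelder-Mead",options=dict(initial_simplex=s,xatol=1e-5,fatol=1e-4))
        if best is None or m.fun<best.fun: best=m
    return best.x,-best.fun
def draw(im,items,out,crop,z=4):
    v=cv2.resize(im["frame"],None,fx=z,fy=z,interpolation=cv2.INTER_CUBIC)
    for segs,p,col in items:
        for a,b in segs:
            u=(proj(im,tf(p,[a,b]))+.5)*z; cv2.line(v,tuple(int(i) for i in u[0]),tuple(int(i) for i in u[1]),col,1,cv2.LINE_AA)
    r0,r1,c0,c1=[z*i for i in crop]; cv2.imwrite(out,v[r0:r1,c0:c1])
def rel(d,c):
    dx,dy=c[0]-d[0],c[1]-d[1]; C,S=np.cos(d[2]),np.sin(d[2])
    return np.array([C*dx+S*dy,-S*dx+C*dy,c[2]-d[2]])
E
cat > m1.py <<'E'
from h import *
top=arm.get_image("top"); sc=arm.get_image("scene")
# zoom pixels -> full
q=lambda x,y:(200+x/4-.4,110+y/4-.4)
P=[ray(top,q(*a),.006) for a in((130,53),(748,143),(703,490),(75,400))]
c=np.mean(P,0); e=P[1]-P[0]; d0=[c[0],c[1],np.arctan2(e[1],e[0])]
P=[ray(top,q(*a),.044) for a in((133,157),(315,172),(303,305),(122,292))]
c=np.mean(P,0); e=P[1]-P[0]; c0=[c[0],c[1],np.arctan2(e[1],e[0])]
print(d0,c0)
D=BOARD+RAILS+STOP
for nm,ims in(("top",[top]),("scene",[sc]),("both",[top,sc])):
    d,sd=fit(ims,D,d0); b,_=fit(ims,BOARD,d0); rr,_=fit(ims,RAILS+STOP,d0); c,s_=fit(ims,CASE,c0)
    print(nm,"dock",d.round(4),"board only",b.round(4),"rails",rr.round(4),"case",c.round(4),round(sd,2),round(s_,2),"REL home",(rel(d,c)-[.1,0,0]).round(4),"rel rails",(rel(rr,c)-[.1,0,0]).round(4))
    if nm!="both":
        draw(ims[0],[(D,d,(0,255,0)),(CASE,c,(0,0,255))],f"pics/{nm}fit.png",(110,250,200,400) if nm=="top" else (170,310,160,360))
E
python3 m1.py
```

```text
[np.float64(0.5756476082538389), np.float64(-0.020186946511614498), np.float64(-1.6918687787326634)] [np.float64(0.5935165591822715), np.float64(0.12079202543488743), np.float64(-1.6278140992114192)]
top dock [ 0.5737 -0.0183 -1.6984] board only [ 0.5756 -0.0199 -1.6932] rails [ 0.5726 -0.0177 -1.6926] case [ 0.5912  0.1204 -1.6486] 6.1 8.67 REL home [-0.2398 -0.0003  0.0498] rel rails [-0.2393  0.0017  0.044 ]
scene dock [ 0.5816 -0.0097 -1.6944] board only [ 0.5783 -0.0127 -1.7009] rails [ 0.5827 -0.0081 -1.7007] case [ 0.597   0.129  -1.6563] 8.6 11.06 REL home [-0.2395 -0.0018  0.0381] rel rails [-0.2378 -0.0036  0.0444]
both dock [ 0.5732 -0.0202 -1.6995] board only [ 0.5765 -0.021  -1.6976] rails [ 0.5731 -0.0194 -1.7042] case [ 0.5958  0.1204 -1.6481] 14.2 18.83 REL home [-0.2424  0.0044  0.0514] rel rails [-0.2416  0.0038  0.0561]
```

View pics/topfit.png

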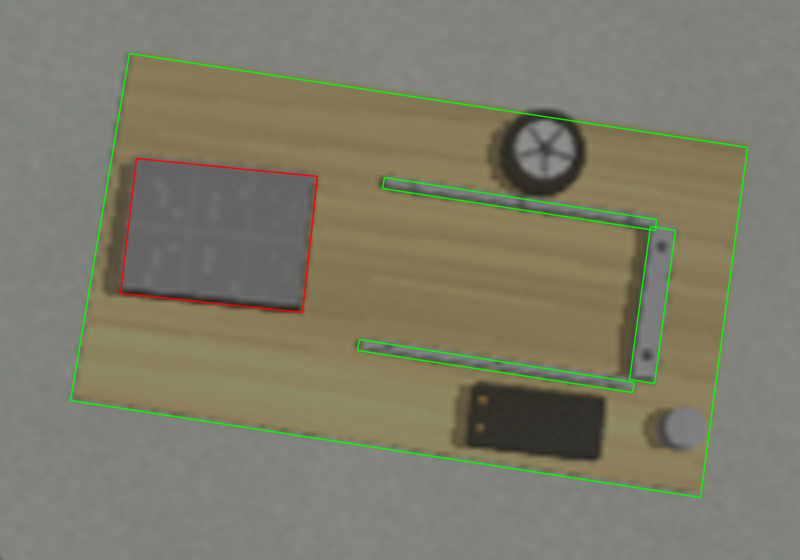

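View pics/scenefit.png

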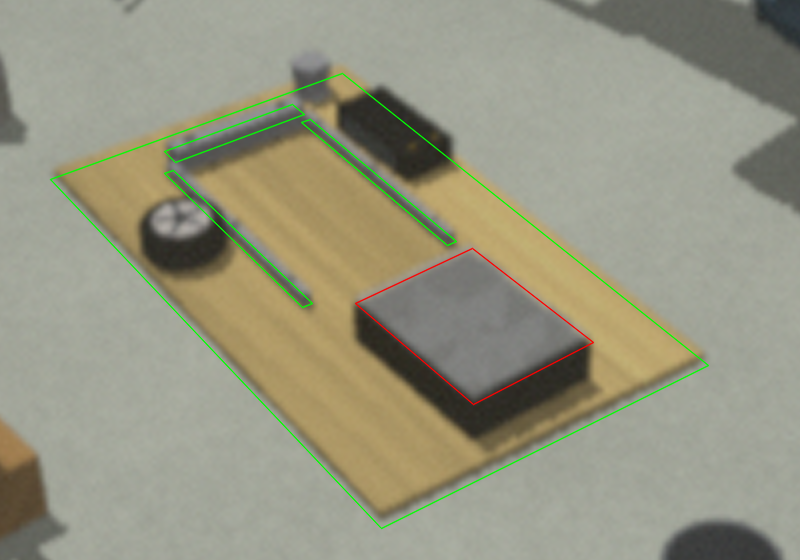

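```bash
cat >> h.py <<'E'
from scipy.optimize import least_squares
def icp(im,segs,p0,S=3.0,it=6,n=50):
    g=cv2.GaussianBlur(cv2.cvtColor(im["frame"],cv2.COLOR_BGR2LAB).astype(np.float32),(0,0),.6)
    p=np.array(p0,float); off=np.arange(-S,S+.01,.125)
    for k in range(it):
        LL,tgt,N=[],[],[]
        for a,b in segs:
            t=np.linspace(.06,.94,n)[:,None]; L=np.array(a)*(1-t)+np.array(b)*t
            u=proj(im,tf(p,L)); d=u[-1]-u[0]; d/=np.linalg.norm(d); nn=np.array([-d[1],d[0]])
            q=u[:,None]+off[None,:,None]*nn
            pr=np.stack([map_coordinates(g[...,c],[q[...,1],q[...,0]],order=1) for c in range(3)],-1)
            gr=np.linalg.norm(pr[:,6:]-pr[:,:-6],axis=-1); o=off[3:-3]
            gr=gr.copy(); j=gr.argmax(1); m=gr[np.arange(n),j]
            w=np.clip(gr-.5*m[:,None],0,None)*(abs(o[None]-o[j][:,None])<1)
            x=(w*o).sum(1)/w.sum(1); ok=m>4
            LL.append(L[ok]);tgt.append((u+x[:,None]*nn)[ok]);N.append(np.repeat(nn[None],ok.sum(),0))
        LL=np.vstack(LL);T=np.vstack(tgt);N=np.vstack(N)
        f=lambda v:((proj(im,tf(v,LL))-T)*N).sum(1)
        r=least_squares(f,p,loss="soft_l1",f_scale=.3,x_scale=[.01,.01,.05]); p=r.x
    return p,float(np.median(abs(f(p)))),len(T)
RIN=[((-.03,-.064,.018),(.165,-.064,.018)),((-.03,.056,.018),(.165,.056,.018)),((-.03,-.056,.018),(.165,-.056,.018)),((-.03,.064,.018),(.165,.064,.018))]
E
cat > m2.py <<'E'
from h import *
top=arm.get_image("top"); sc=arm.get_image("scene")
d0=[.5740,-.0195,-1.693]; c0=[.592,.1204,-1.6486]
b,e,n=icp(top,BOARD,d0);print("board",b.round(4),e,n)
r,e,n=icp(top,RAILS+STOP,b,S=1.5);print("rails",r.round(4),e,n)
c,e,n=icp(top,CASE,c0,S=2);print("case",c.round(4),e,n)
for d in(b,r):print((rel(d,c)-[.1,0,0]).round(4))
draw(top,[(BOARD+RAILS+STOP,b,(0,255,0)),(RAILS+STOP,r,(255,0,0)),(CASE,c,(0,0,255))],"pics/top2.png",(110,250,200,400))
draw(sc,[(BOARD+RAILS+STOP,b,(0,255,0)),(RAILS+STOP,r,(255,0,0)),(CASE,c,(0,0,255))],"pics/sc2.png",(170,310,160,360))
E
python3 m2.py
```

```text
board [ 0.5759 -0.0201 -1.6942] 0.20211030225443927 200
rails [ 0.576  -0.0201 -1.6959] 0.22515939736678126 595
case [ 0.5915  0.1206 -1.6478] 0.5007081141785505 200
[-0.2415 -0.0019  0.0464]
[-0.2415 -0.0022  0.0481]
```

View pics/top2.png

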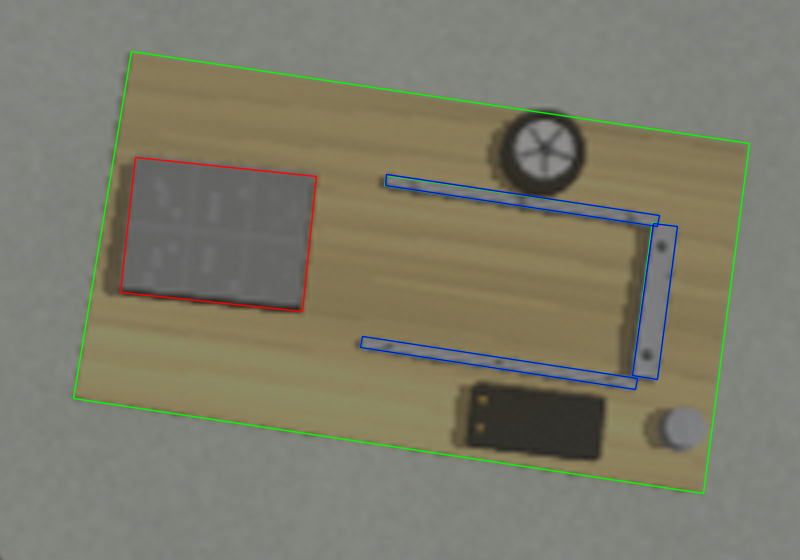

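View pics/sc2.png

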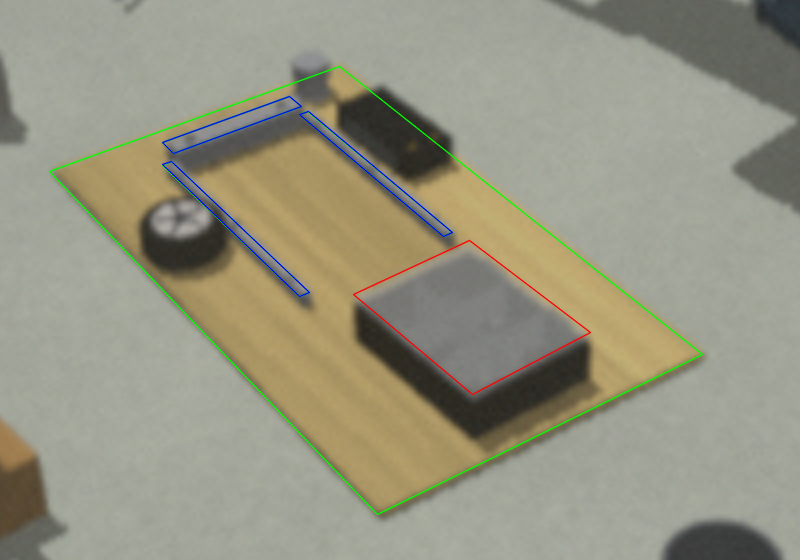

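```bash
cat > m3.py <<'E'
from h import *
top=arm.get_image("top"); sc=arm.get_image("scene")
d=[.576,-.0201,-1.695]
for nm,im in(("top",top),("scene",sc)):
    e,er,n=icp(im,RAILS+STOP,d,S=1.5);print(nm,"dock",e.round(4),er)
for z in(.030,.034,.038,.041,.044):
    C=rect(0,0,.13,.098,z); print(z)
    for nm,im,c0 in(("top",top,[.592,.1204,-1.64]),("scene",sc,[.594+.0*z,.125,-1.645])):
        c,e,n=icp(im,C,c0,S=2.5); 
        print(nm,c.round(4),round(e,3),(rel(d,c)-[.1,0,0]).round(4))
for nm,im,b in(("top",top,(140,200,220,290)),("scene",sc,(225,285,240,315))):
    v=cv2.convertScaleAbs(im["frame"][b[0]:b[1],b[2]:b[3]],alpha=1.8)
    cv2.imwrite(f"pics/{nm}3.png",cv2.resize(v,None,fx=9,fy=9,interpolation=cv2.INTER_CUBIC))
E
python3 m3.py
```

```text
top dock [ 0.5759 -0.0201 -1.6954] 0.22760166118337585
scene dock [ 0.58   -0.0215 -1.6828] 0.3797778518322746
0.03
top [ 0.5939  0.1215 -1.6494] 0.672 [-2.427e-01  2.000e-04  4.560e-02]
scene [ 0.584   0.1129 -1.6468] 0.359 [-0.233  -0.0085  0.0482]
0.034
top [ 0.5932  0.1212 -1.6492] 0.63 [-0.2424 -0.0004  0.0458]
scene [ 0.5872  0.1165 -1.6464] 0.362 [-0.2369 -0.0058  0.0486]
0.038
top [ 0.5925  0.121  -1.6491] 0.581 [-0.2421 -0.0011  0.0459]
scene [ 0.5904  0.1199 -1.6448] 0.325 [-0.2407 -0.0031  0.0502]
0.041
top [ 0.592   0.1208 -1.6491] 0.538 [-0.2418 -0.0015  0.0459]
scene [ 0.5928  0.1225 -1.6447] 0.321 [-0.2436 -0.001   0.0503]
0.044
top [ 0.5915  0.1206 -1.649 ] 0.512 [-0.2416 -0.002   0.046 ]
scene [ 0.5952  0.1252 -1.6446] 0.336 [-0.2465  0.0011  0.0504]
```

View pics/top3.png

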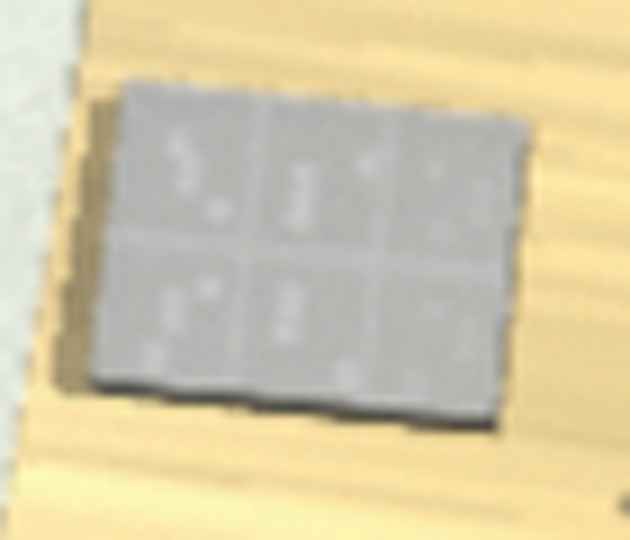

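View pics/scene3.png

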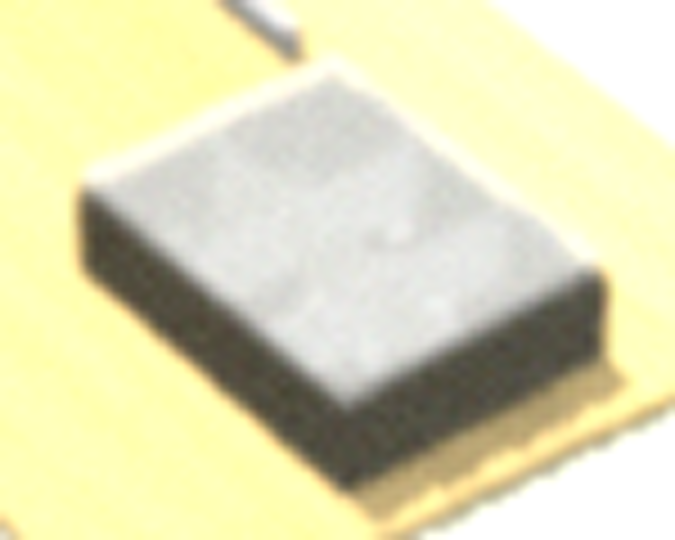

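```bash
cat >> h.py <<'E'
def caseseg(z):
    r=rect(0,0,.13,.098,z); return [((-.065,-.049,.006),(.065,-.049,.006)),r[1],r[2],r[3]]
DOCK=np.array([.576,-.0201,-1.695])
E
cat > m4.py <<'E'
from h import *
top=arm.get_image("top"); sc=arm.get_image("scene")
for z in(.030,.034,.038,.044):
    for S in(1,1.5):
        c,e,n=icp(top,caseseg(z),[.592,.121,-1.644],S=S);print(z,S,c.round(4),round(e,3),(rel(DOCK,c)-[.1,0,0]).round(4))
c,e,n=icp(top,caseseg(.036),[.592,.121,-1.644],S=1)
V=rect(0,0,.13,.098,.034)+rect(0,0,.13,.098,.006)
for nm,im,b in(("top",top,(135,215,210,310)),("scene",sc,(225,295,235,315))):draw(im,[(V,c,(0,0,255)),(RAILS,DOCK,(0,255,0))],f"pics/{nm}4.png",b,8)
E
python3 m4.py
```

```text
0.03 1 [ 0.5955  0.1212 -1.6474] 0.219 [-0.2426  0.0018  0.0476]
0.03 1.5 [ 0.5957  0.1212 -1.6474] 0.423 [-0.2427  0.002   0.0476]
0.034 1 [ 0.5952  0.1209 -1.6473] 0.186 [-0.2423  0.0015  0.0477]
0.034 1.5 [ 0.5953  0.121  -1.6468] 0.335 [-0.2424  0.0016  0.0482]
0.038 1 [ 0.5948  0.1207 -1.6468] 0.146 [-0.242   0.0012  0.0482]
0.038 1.5 [ 0.5948  0.1207 -1.6467] 0.226 [-0.2421  0.0012  0.0483]
0.044 1 [ 0.5942  0.1203 -1.646 ] 0.129 [-0.2416  0.0007  0.049 ]
0.044 1.5 [ 0.5941  0.1203 -1.6462] 0.181 [-0.2416  0.0006  0.0488]
```

View pics/top4.png

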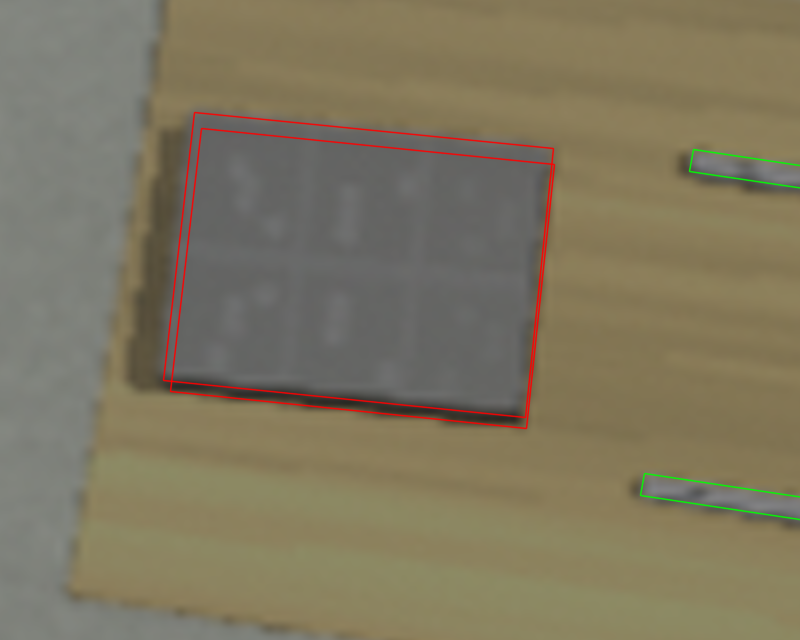

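View pics/scene4.png

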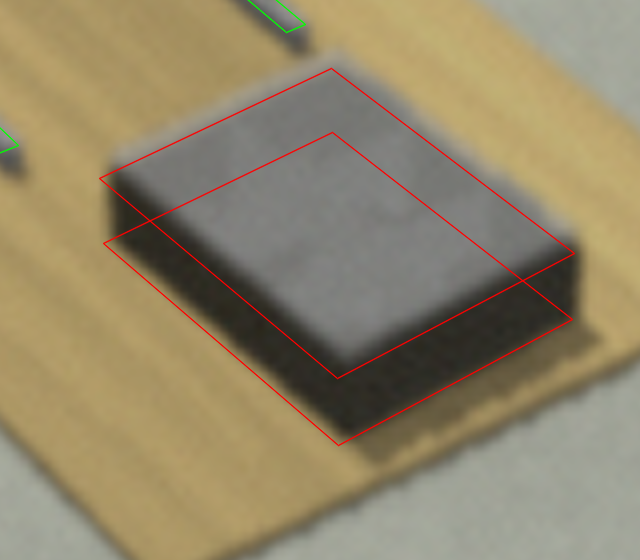

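Dock: (0.576, −0.0201), yaw −1.695. The case sits at x −0.242, y ≈ +1 mm and yaw +0.048 rad relative to home; both cameras agree within about 2 mm. I'll move the arm behind the case with the jaws across it at a 50 mm opening.

>>> {"fn": "drive_tool", "kwargs": {"motion": [[[0.032,-0.032,0,0,0,-3.5,0.05],[0.064,-0.063,0,0,0,-7,0.05],[0.096,-0.095,0,0,0,-10.5,0.05],[0.128,-0.126,0,0,0,-14,0.05],[0.16,-0.158,0,0,0,-17.5,0.05],[0.192,-0.19,0,0,0,-21,0.05],[0.224,-0.221,0,0,0,-24.5,0.05],[0.256,-0.253,0,0,0,-28,0.05],[0.288,-0.284,0,0,0,-31.5,0.05],[0.32,-0.316,0,0,0,-35,0.05]]]}}

```text
time_s: 2.1
tool_pos: [0.378, -0.1632, 0.2391]
eef_rot: [[0.636, 0.772, 0.001], [0.772, -0.636, -0.001], [0.0, 0.001, -1.0]]
ft_force: [1.6, -1.0, -0.6]
grip_width: 0.0497
```

```bash
cat > st.py <<'E'
import sys
from h import *
s=arm.get_state(); T=s["tool_pos"];R=s["eef_rot"]
ya=np.arctan2(R[1,1],R[0,1])
tx=np.arctan2(R[1,0],R[0,0])
g=rel(DOCK,[T[0],T[1],ya-np.pi/2])-[.1,0,0]
print("t",s["time_s"],"tcp",T.round(4),"tooly ang",ya.round(4),"zaxis",R[:,2].round(4),"tool in home",g.round(4),"F",s["ft_force"].round(2),"w",round(s["grip_width"],4))
if len(sys.argv)>4:
    x,y,z,a=map(float,sys.argv[1:5]) # target in home frame x,y, world z, yaw rel dock
    C,S=np.cos(DOCK[2]),np.sin(DOCK[2]); x+=.1
    W=np.array([DOCK[0]+C*x-S*y,DOCK[1]+S*x+C*y,z])
    print("need tool shift",(R.T@(W-T)).round(4),"rz deg",round(-np.degrees((a+DOCK[2]+np.pi/2)-ya),2))
E
python3 st.py -.347 -.004 .12 .048
```

```text
t 2.1 tcp [ 0.378  -0.1632  0.2391] tooly ang -0.689 zaxis [ 1.1e-03 -8.0e-04 -1.0e+00] tool in home [ 0.0665 -0.1787 -0.5648] F [ 1.6  -0.97 -0.61] w 0.0497
need tool shift [ 0.4428 -0.0739  0.1191] rz deg -35.11
```

>>> {"fn": "drive_tool", "kwargs": {"motion": [[[0.046,-0.008,0,0,0,-3.5,0.05],[0.092,-0.016,0,0,0,-7,0.05],[0.138,-0.023,0,0,0,-10.5,0.05],[0.184,-0.031,0,0,0,-14,0.05],[0.23,-0.039,0,0,0,-18,0.05],[0.276,-0.046,0,0,0,-22,0.05],[0.322,-0.054,0,0,0,-26,0.05],[0.368,-0.062,0.02,0,0,-30,0.05],[0.41,-0.069,0.05,0,0,-33,0.05],[0.443,-0.074,0.08,0,0,-35.1,0.05]]]}}

```text
time_s: 3.1
tool_pos: [0.6041, 0.2261, 0.1586]
eef_rot: [[0.075, 0.997, 0.003], [0.997, -0.075, 0.001], [0.001, 0.002, -1.0]]
ft_force: [0.6, -0.1, -0.0]
grip_width: 0.05
```

```bash
python3 st.py -.347 -.004 .025 .048
```

```text
t 3.1 tcp [0.6041 0.2261 0.1586] tooly ang -0.0755 zaxis [ 2.5e-03  5.0e-04 -1.0e+00] tool in home [-0.3478 -0.0026  0.0487] F [ 0.64 -0.14 -0.05] w 0.05
need tool shift [-0.0008 -0.0017  0.1336] rz deg 0.04
```

>>> {"fn": "drive_tool", "kwargs": {"motion": [[[0,-0.001,0.03,0,0,0,0.05],[0,-0.001,0.06,0,0,0,0.05],[0,-0.001,0.085,0,0,0,0.05],[0,-0.001,0.105,0,0,0,0.05],[0,-0.001,0.12,0,0,0,0.05],[0,-0.001,0.128,0,0,0,0.05],[0,-0.001,0.1325,0,0,0,0.05],[0,-0.001,0.1325,0,0,0,0.05],[0,-0.001,0.1325,0,0,0,0.05],[0,-0.001,0.1325,0,0,0,0.05]]]}}

```text
time_s: 4.1
tool_pos: [0.6025, 0.224, 0.0274]
eef_rot: [[0.078, 0.997, 0.002], [0.997, -0.078, 0.0], [0.001, 0.002, -1.0]]
ft_force: [-0.5, 0.5, 0.2]
grip_width: 0.0498
```

```bash
python3 st.py -.325 -.003 .025 .048; python3 - <<'E'
from h import *
for n,b in(("top",(90,260,180,400)),("scene",(170,310,160,360))):
    im=arm.get_image(n); draw(im,[(RAILS,DOCK,(0,255,0))],f"pics/{n}5.png",b,3)
E
```

```text
t 4.1 tcp [0.6025 0.224  0.0274] tooly ang -0.0785 zaxis [ 1.9e-03  4.0e-04 -1.0e+00] tool in home [-0.3455 -0.004   0.0457] F [-0.51  0.48  0.21] w 0.0498
need tool shift [-0.0205  0.      0.0024] rz deg -0.13
```

View pics/top5.png

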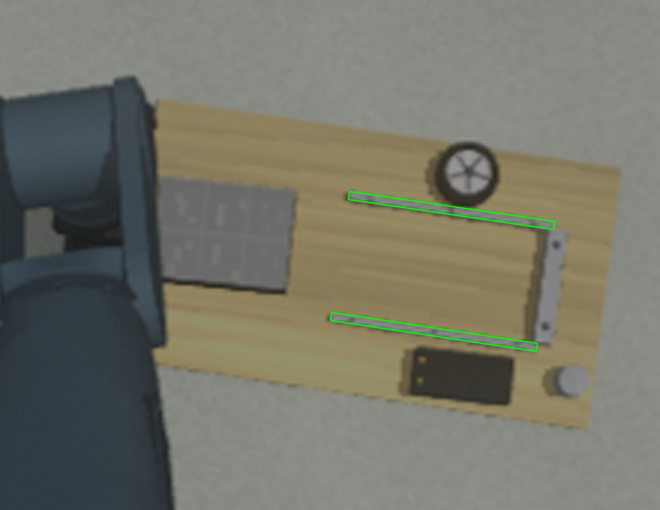

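View pics/scene5.png

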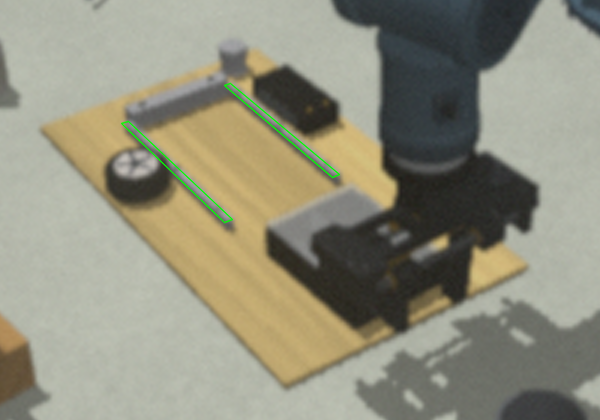

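Both views are clear: the fingers are about 25–30 mm behind the case's trailing face. I'll bring them into contact.

>>> {"fn": "drive_tool", "kwargs": {"motion": [[[-0.004,0,0.001,0,0,0,0.05],[-0.008,0,0.001,0,0,0,0.05],[-0.012,0,0.001,0,0,0,0.05],[-0.016,0,0.001,0,0,0,0.05],[-0.02,0,0.001,0,0,0,0.05],[-0.024,0,0.001,0,0,0,0.05],[-0.027,0,0.001,0,0,0,0.05],[-0.03,0,0.001,0,0,0,0.05],[-0.033,0,0.001,0,0,0,0.05],[-0.035,0,0.001,0,0,0,0.05]]]}}

```text
time_s: 5.2
tool_pos: [0.5989, 0.1888, 0.0252]
eef_rot: [[0.078, 0.997, -0.0], [0.997, -0.078, 0.0], [0.0, -0.0, -1.0]]
ft_force: [-0.0, 1.0, 0.1]
grip_width: 0.05
```

```bash
cat > tr.py <<'E'
import sys
from h import *
top=arm.get_image("top")
g=[float(a) for a in sys.argv[1:4]]; vis=float(sys.argv[4]) # guess in home; visible length of the case from front (m)
C,S=np.cos(DOCK[2]),np.sin(DOCK[2]); x,y=g[0]+.1,g[1]
p0=np.array([DOCK[0]+C*x-S*y,DOCK[1]+S*x+C*y,DOCK[2]+g[2]])
b=.065-vis
for z in(.034,.040):
    sg=[((b,-.049,.006),(.065,-.049,.006)),((.065,-.049,z),(.065,.049,z)),((b,.049,z),(.065,.049,z))]
    for SS in(1.,2.):
        c,e,n=icp(top,sg,p0,S=SS); r=rel(DOCK,c)-[.1,0,0]; print(z,SS,r.round(4),round(e,3))
V=rect(0,0,.13,.098,.036)+rect(0,0,.13,.098,.006)
draw(top,[(V,c,(0,0,255)),(RAILS,DOCK,(0,255,0))],sys.argv[5],(110,230,220,400),4)
E
python3 st.py; python3 tr.py -.236 .001 .048 .08 pics/tr1.png
```

```text
t 5.2 tcp [0.5989 0.1888 0.0252] tooly ang -0.0785 zaxis [-1.e-04  1.e-04 -1.e+00] tool in home [-0.3102 -0.0032  0.0457] F [-0.04  1.05  0.15] w 0.05
0.034 1.0 [-0.2326  0.0016  0.047 ] 0.129
0.034 2.0 [-0.2326  0.0017  0.0481] 0.215
0.04 1.0 [-0.2324  0.0012  0.046 ] 0.098
0.04 2.0 [-0.2324  0.0011  0.0487] 0.158
```

View pics/tr1.png

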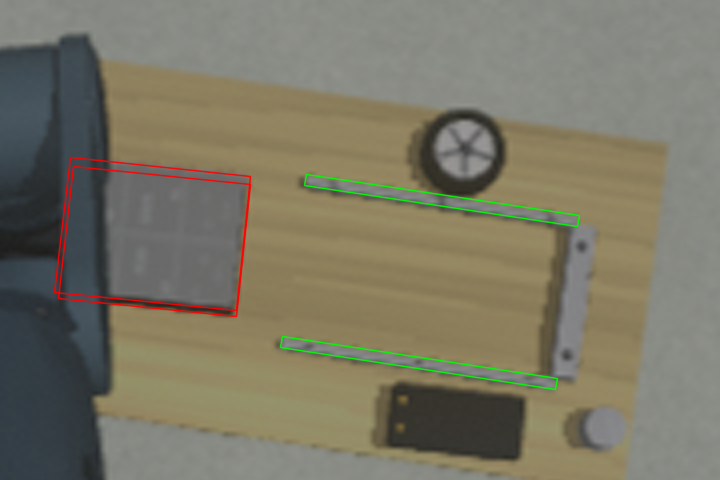

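```bash
python3 st.py -.2806 -.001 .025 0.0
```

```text
t 5.25 tcp [0.5989 0.1886 0.0252] tooly ang -0.0786 zaxis [-0.e+00 -1.e-04 -1.e+00] tool in home [-0.3099 -0.0031  0.0456] F [-0.23 -0.48 -0.19] w 0.0501
need tool shift [-0.0294  0.0008  0.0002] rz deg 2.61
```

>>> {"fn": "drive_tool", "kwargs": {"motion": [[[-0.003,0,0,0,0,0.2,0.05],[-0.006,0,0,0,0,0.5,0.05],[-0.009,0,0,0,0,0.8,0.05],[-0.012,0,0,0,0,1.1,0.05],[-0.015,0,0,0,0,1.4,0.05],[-0.018,0,0,0,0,1.7,0.05],[-0.021,0.0005,0,0,0,2.0,0.05],[-0.024,0.0005,0,0,0,2.2,0.05],[-0.027,0.001,0,0,0,2.4,0.05],[-0.03,0.001,0,0,0,2.6,0.05]]]}}

```text
time_s: 6.25
tool_pos: [0.5976, 0.1587, 0.0253]
eef_rot: [[0.124, 0.992, 0.0], [0.992, -0.124, 0.0], [0.0, 0.0, -1.0]]
ft_force: [0.6, -0.1, 0.7]
grip_width: 0.05
```

```bash
python3 st.py;  python3 tr.py -.203 .000 .00 .08 pics/tr2.png
```

```text
t 6.25 tcp [0.5976 0.1587 0.0253] tooly ang -0.1242 zaxis [ 1.e-04  0.e+00 -1.e+00] tool in home [-0.2801 -0.0007 -0.    ] F [ 0.58 -0.09  0.67] w 0.05
0.034 1.0 [-0.2031  0.0004  0.0041] 0.124
0.034 2.0 [-0.2031  0.0005  0.0031] 0.207
0.04 1.0 [-2.03e-01 -2.00e-04  5.10e-03] 0.085
0.04 2.0 [-2.031e-01 -2.000e-04  4.000e-03] 0.165
```

View pics/tr2.png

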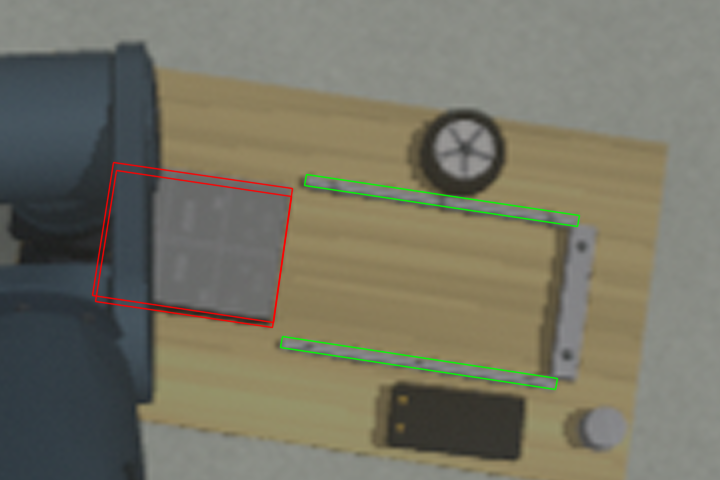

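Aligned: y ≈ 0 mm, yaw ≈ 0.004 rad. Now I'll push straight in slowly.

>>> {"fn": "drive_tool", "kwargs": {"motion": [[[-0.004,0,0,0,0,0,0.05],[-0.008,0,0,0,0,0,0.05],[-0.012,0,0,0,0,0,0.05],[-0.016,0,0,0,0,0,0.05],[-0.02,0,0,0,0,0,0.05],[-0.024,0,0,0,0,0,0.05],[-0.028,0,0,0,0,0,0.05],[-0.032,0,0,0,0,0,0.05],[-0.036,0,0,0,0,0,0.05],[-0.04,0,0,0,0,0,0.05]]]}}

```text
time_s: 7.3
tool_pos: [0.5926, 0.119, 0.0253]
eef_rot: [[0.124, 0.992, 0.0], [0.992, -0.124, 0.0], [0.0, 0.0, -1.0]]
ft_force: [-0.4, 1.7, 0.5]
grip_width: 0.0501
```

```bash
python3 st.py;  python3 tr.py -.163 .000 .00 .08 pics/tr3.png
```

```text
t 7.3 tcp [0.5926 0.119  0.0253] tooly ang -0.1239 zaxis [ 1.e-04  0.e+00 -1.e+00] tool in home [-0.24   -0.0007  0.0003] F [-0.4   1.69  0.5 ] w 0.0501
0.034 1.0 [-0.1638  0.0003 -0.0034] 0.151
0.034 2.0 [-0.1638  0.0005  0.007 ] 0.295
0.04 1.0 [-0.1639 -0.0002  0.0012] 0.077
0.04 2.0 [-0.164  -0.0002  0.0084] 0.182
```

View pics/tr3.png

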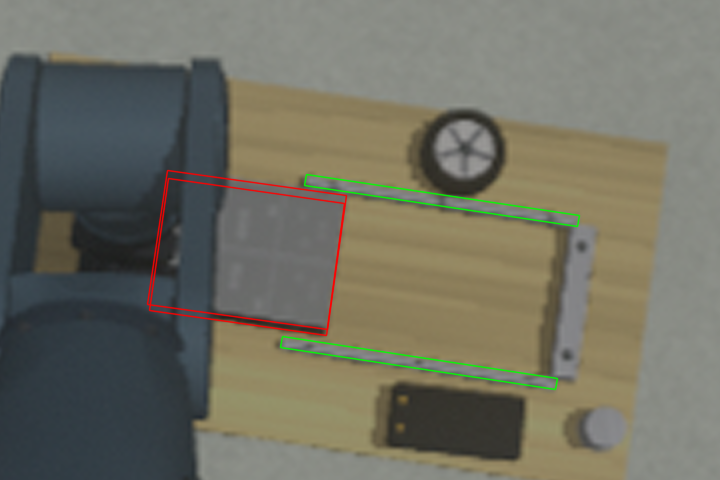

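>>> {"fn": "drive_tool", "kwargs": {"motion": [[[-0.005,0,0,0,0,0,0.05],[-0.01,0,0,0,0,0,0.05],[-0.015,0,0,0,0,0,0.05],[-0.02,0,0,0,0,0,0.05],[-0.025,0,0,0,0,0,0.05],[-0.03,0,0,0,0,0,0.05],[-0.035,0,0,0,0,0,0.05],[-0.04,0,0,0,0,0,0.05],[-0.045,0,0,0,0,0,0.05],[-0.05,0,0,0,0,0,0.05]]]}}

```text
time_s: 8.35
tool_pos: [0.5864, 0.0693, 0.0252]
eef_rot: [[0.124, 0.992, -0.0], [0.992, -0.124, 0.0], [0.0, -0.0, -1.0]]
ft_force: [0.5, 1.8, 0.8]
grip_width: 0.0499
```

```bash
python3 st.py;  python3 tr.py -.114 .000 .00 .07 pics/tr4.png; python3 - <<'E'
from h import *
im=arm.get_image("scene"); draw(im,[],"pics/sc5.png",(170,310,160,360),4)
E
```

```text
t 8.35 tcp [0.5864 0.0693 0.0252] tooly ang -0.1239 zaxis [-0.  0. -1.] tool in home [-0.19   -0.0008  0.0003] F [0.51 1.79 0.81] w 0.0499
0.034 1.0 [-0.1137 -0.      0.01  ] 0.102
0.034 2.0 [-0.1137  0.0021  0.0068] 0.688
0.04 1.0 [-0.114   0.0011  0.0096] 0.307
0.04 2.0 [-0.1141  0.0015  0.0057] 0.471
```

View pics/tr4.png

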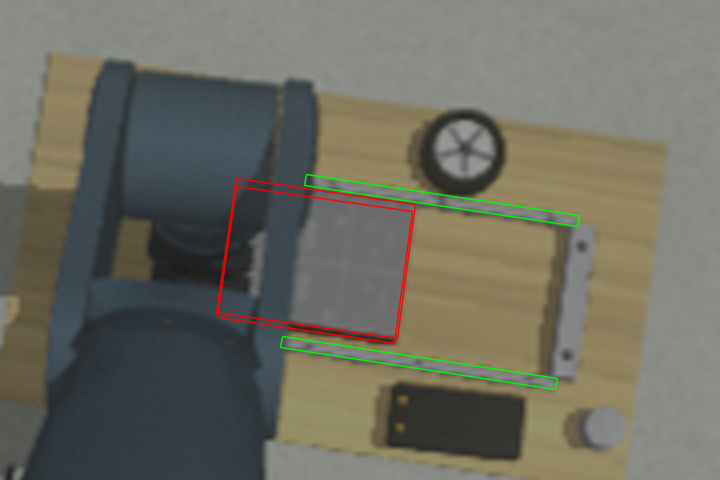

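View pics/sc5.png

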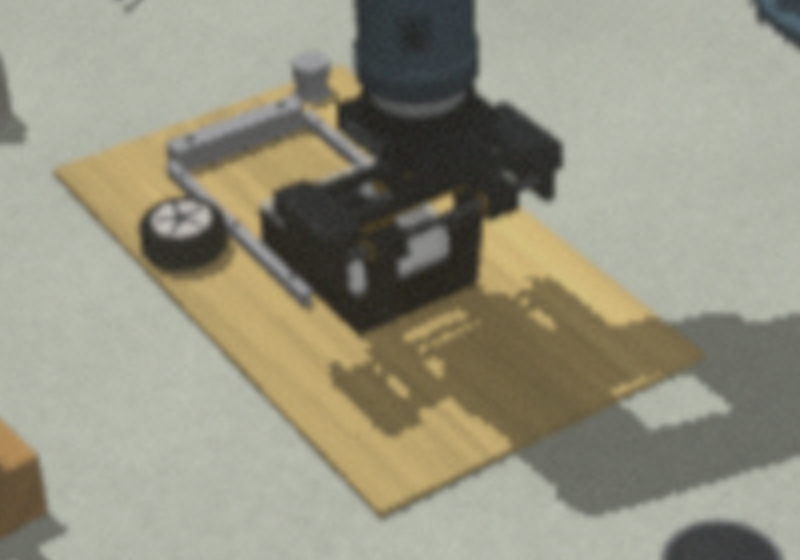

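>>> {"fn": "drive_tool", "kwargs": {"motion": [[[-0.006,0,0,0,0,0,0.05],[-0.012,0,0,0,0,0,0.05],[-0.018,0,0,0,0,0,0.05],[-0.024,0,0,0,0,0,0.05],[-0.03,0,0,0,0,0,0.05],[-0.036,0,0,0,0,0,0.05],[-0.042,0,0,0,0,0,0.05],[-0.048,0,0,0,0,0,0.05],[-0.054,0,0,0,0,0,0.05],[-0.06,0,0,0,0,0,0.05]]]}}

```text
time_s: 9.45
tool_pos: [0.5789, 0.0096, 0.0252]
eef_rot: [[0.124, 0.992, -0.0], [0.992, -0.124, -0.0], [-0.0, -0.0, -1.0]]
ft_force: [0.3, 0.7, -0.6]
grip_width: 0.0502
```

```bash
python3 st.py;  python3 tr.py -.054 .000 .005 .06 pics/tr5.png
```

```text
t 9.45 tcp [0.5789 0.0096 0.0252] tooly ang -0.1239 zaxis [-0. -0. -1.] tool in home [-0.1299 -0.0008  0.0003] F [ 0.26  0.69 -0.57] w 0.0502
0.034 1.0 [-0.0534 -0.0007  0.0088] 0.07
0.034 2.0 [-0.0535  0.0018  0.0071] 0.689
0.04 1.0 [-0.054   0.0004  0.012 ] 0.274
0.04 2.0 [-0.0541  0.0008  0.0094] 0.501
```

View pics/tr5.png

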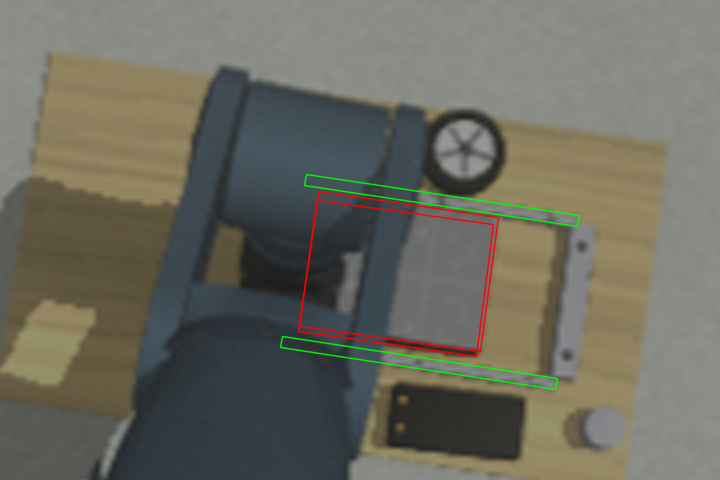

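>>> {"fn": "drive_tool", "kwargs": {"motion": [[[-0.005,0,0,0,0,0,0.05],[-0.01,0,0,0,0,0,0.05],[-0.015,0,0,0,0,0,0.05],[-0.02,0,0,0,0,0,0.05],[-0.025,0,0,0,0,0,0.05],[-0.03,0,0,0,0,0,0.05],[-0.035,0,0,0,0,0,0.05],[-0.04,0,0,0,0,0,0.05],[-0.044,0,0,0,0,0,0.05],[-0.047,0,0,0,0,0,0.05]]]}}

```text
time_s: 10.5
tool_pos: [0.5731, -0.0369, 0.0252]
eef_rot: [[0.124, 0.992, -0.0], [0.992, -0.124, 0.0], [0.0, -0.0, -1.0]]
ft_force: [-0.1, 1.1, -0.8]
grip_width: 0.0501
```

```bash
python3 st.py;  python3 tr.py -.007 .000 .005 .06 pics/tr6.png
```

```text
t 10.5 tcp [ 0.5731 -0.0369  0.0252] tooly ang -0.1242 zaxis [-1.e-04  0.e+00 -1.e+00] tool in home [-0.083  -0.0007  0.    ] F [-0.08  1.1  -0.78] w 0.0501
0.034 1.0 [-0.0065 -0.     -0.0073] 0.116
0.034 2.0 [-0.0003  0.0016  0.0146] 0.709
0.04 1.0 [-0.0073  0.0007 -0.0041] 0.174
0.04 2.0 [-0.0011  0.0012  0.0081] 0.481
```

View pics/tr6.png

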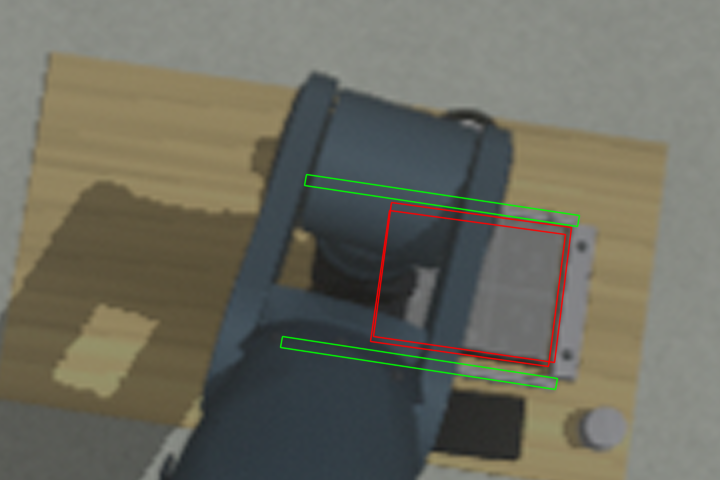

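About 6.5 mm to go; I'll creep the rest.

>>> {"fn": "drive_tool", "kwargs": {"motion": [[[-0.0005,0,0,0,0,0,0.05],[-0.001,0,0,0,0,0,0.05],[-0.0015,0,0,0,0,0,0.05],[-0.002,0,0,0,0,0,0.05],[-0.0025,0,0,0,0,0,0.05],[-0.003,0,0,0,0,0,0.05],[-0.0035,0,0,0,0,0,0.05],[-0.004,0,0,0,0,0,0.05],[-0.0045,0,0,0,0,0,0.05],[-0.005,0,0,0,0,0,0.05]]]}}

```text
time_s: 11.55
tool_pos: [0.5726, -0.0415, 0.0253]
eef_rot: [[0.124, 0.992, 0.0], [0.992, -0.124, 0.0], [0.0, 0.0, -1.0]]
ft_force: [0.3, 2.7, 0.7]
grip_width: 0.0505
```

>>> {"fn": "drive_tool", "kwargs": {"motion": [[[-0.0003,0,0,0,0,0,0.05],[-0.0005,0,0,0,0,0,0.05],[-0.0007,0,0,0,0,0,0.05],[-0.0008,0,0,0,0,0,0.05],[-0.0009,0,0,0,0,0,0.05],[-0.001,0,0,0,0,0,0.05],[-0.001,0,0,0,0,0,0.05],[-0.001,0,0,0,0,0,0.05],[-0.001,0,0,0,0,0,0.05],[-0.001,0,0,0,0,0,0.05]]]}}

```text
time_s: 12.55
tool_pos: [0.5725, -0.0425, 0.0253]
eef_rot: [[0.124, 0.992, 0.0], [0.992, -0.124, 0.0], [0.0, 0.0, -1.0]]
ft_force: [1.3, 2.7, 1.8]
grip_width: 0.0501
```

```bash
python3 st.py
```

```text
t 12.55 tcp [ 0.5725 -0.0425  0.0253] tooly ang -0.1239 zaxis [ 1.e-04  0.e+00 -1.e+00] tool in home [-0.0774 -0.0007  0.0003] F [1.34 2.72 1.81] w 0.0501
```

>>> {"fn": "drive_tool", "kwargs": {"motion": [[[-0.0002,0,0,0,0,0,0.05],[-0.0004,0,0,0,0,0,0.05],[-0.0006,0,0,0,0,0,0.05],[-0.0008,0,0,0,0,0,0.05],[-0.001,0,0,0,0,0,0.05],[-0.001,0,0,0,0,0,0.05],[-0.001,0,0,0,0,0,0.05],[-0.001,0,0,0,0,0,0.05],[-0.001,0,0,0,0,0,0.05],[-0.001,0,0,0,0,0,0.05]]]}}

```text
time_s: 13.55
tool_pos: [0.5723, -0.0435, 0.0252]
eef_rot: [[0.124, 0.992, -0.0], [0.992, -0.124, -0.0], [-0.0, -0.0, -1.0]]
ft_force: [1.0, 2.0, 0.3]
grip_width: 0.0497
```

```bash
python3 st.py; python3 tr.py -.001 .000 .0 .06 pics/tr7.png
```

```text
t 13.55 tcp [ 0.5723 -0.0435  0.0252] tooly ang -0.1239 zaxis [-0. -0. -1.] tool in home [-0.0763 -0.0007  0.0003] F [1.03 1.99 0.32] w 0.0497
0.034 1.0 [-0.0001 -0.0009  0.0089] 0.096
0.034 2.0 [0.0003 0.0001 0.0373] 0.703
0.04 1.0 [-0.0007 -0.0011  0.0236] 0.159
0.04 2.0 [-0.0005 -0.0001  0.031 ] 0.539
```

View pics/tr7.png

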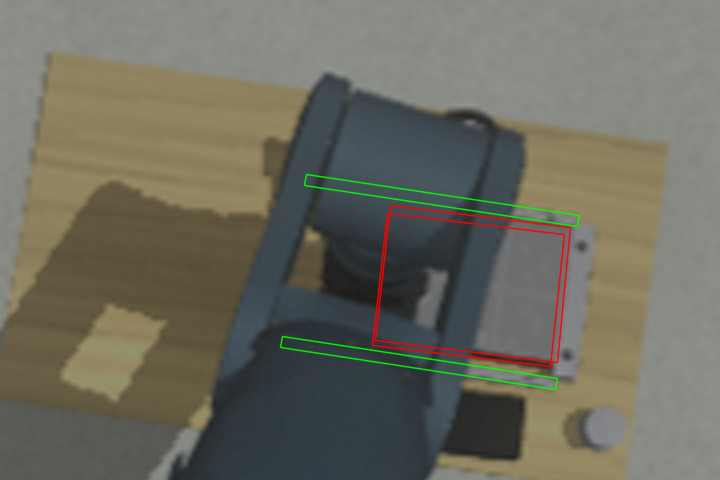

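>>> {"fn": "drive_tool", "kwargs": {"motion": [[[-0.0002,0,0,0,0,0,0.05],[-0.0004,0,0,0,0,0,0.05],[-0.0006,0,0,0,0,0,0.05],[-0.0008,0,0,0,0,0,0.05],[-0.001,0,0,0,0,0,0.05],[-0.001,0,0,0,0,0,0.05],[-0.001,0,0,0,0,0,0.05],[-0.001,0,0,0,0,0,0.05],[-0.001,0,0,0,0,0,0.05],[-0.001,0,0,0,0,0,0.05]]]}}

```text
time_s: 14.6
tool_pos: [0.5723, -0.0441, 0.0252]
eef_rot: [[0.124, 0.992, 0.0], [0.992, -0.124, 0.001], [0.001, 0.0, -1.0]]
ft_force: [1.5, 4.1, 2.1]
grip_width: 0.0499
```

>>> {"fn": "drive_tool", "kwargs": {"motion": [[[-0.0002,0,0,0,0,0,0.05],[-0.0004,0,0,0,0,0,0.05],[-0.0006,0,0,0,0,0,0.05],[-0.0006,0,0,0,0,0,0.05],[-0.0006,0,0,0,0,0,0.05],[-0.0006,0,0,0,0,0,0.05],[-0.0006,0,0,0,0,0,0.05],[-0.0006,0,0,0,0,0,0.05],[-0.0006,0,0,0,0,0,0.05],[-0.0006,0,0,0,0,0,0.05]]]}}

```text
time_s: 15.6
tool_pos: [0.5723, -0.0441, 0.0252]
eef_rot: [[0.124, 0.992, 0.0], [0.992, -0.124, 0.001], [0.001, 0.0, -1.0]]
ft_force: [2.1, 5.9, 0.6]
grip_width: 0.0499
```

```bash
python3 st.py
```

```text
t 15.6 tcp [ 0.5723 -0.0441  0.0252] tooly ang -0.124 zaxis [ 4.0e-04  1.3e-03 -1.0e+00] tool in home [-0.0757 -0.0007  0.0002] F [2.07 5.95 0.64] w 0.0499
```

The tool has stalled and the force has risen to 6 N, so the case is against the stop. Backing straight off along the lane, then up.

>>> {"fn": "drive_tool", "kwargs": {"motion": [[[0.002,0,0,0,0,0,0.05],[0.006,0,0,0,0,0,0.05],[0.014,0,0,0,0,0,0.05],[0.024,0,0,0,0,0,0.05],[0.034,0,-0.004,0,0,0,0.05],[0.044,0,-0.015,0,0,0,0.05],[0.06,0,-0.035,0,0,0,0.05],[0.08,0,-0.06,0,0,0,0.05],[0.1,0,-0.09,0,0,0,0.05],[0.12,0,-0.12,0,0,0,0.05]]]}}

```text
time_s: 16.6
tool_pos: [0.5869, 0.0756, 0.1472]
eef_rot: [[0.123, 0.992, 0.001], [0.992, -0.123, -0.0], [-0.0, 0.001, -1.0]]
ft_force: [1.2, -0.2, -0.4]
grip_width: 0.0499
```

>>> {"fn": "drive_tool", "kwargs": {"motion": [[[0.03,0,-0.02,0,0,0,0.05],[0.06,0,-0.04,0,0,0,0.05],[0.09,0,-0.06,0,0,0,0.05],[0.12,0,-0.08,0,0,0,0.05],[0.15,0,-0.08,0,0,0,0.05],[0.18,0,-0.08,0,0,0,0.05],[0.2,0,-0.08,0,0,0,0.05],[0.22,0,-0.08,0,0,0,0.05],[0.22,0,-0.08,0,0,0,0.05],[0.22,0,-0.08,0,0,0,0.05]]]}}

```text
time_s: 17.6
tool_pos: [0.6139, 0.2924, 0.2252]
eef_rot: [[0.123, 0.992, -0.0], [0.992, -0.123, -0.001], [-0.001, -0.0, -1.0]]
ft_force: [-0.6, -0.2, -0.6]
grip_width: 0.0502
```

```bash
python3 st.py; python3 tr.py 0 .000 .0 .12 pics/tr8.png; python3 - <<'E'
from h import *
im=arm.get_image("scene"); draw(im,[],"pics/sc8.png",(170,310,160,360),4)
im=arm.get_image("top"); cv2.imwrite("pics/full8.png",im["frame"])
E
```

```text
t 17.6 tcp [0.6139 0.2924 0.2252] tooly ang -0.1229 zaxis [-3.e-04 -7.e-04 -1.e+00] tool in home [-0.4148 -0.0011  0.0013] F [-0.64 -0.25 -0.6 ] w 0.0502
0.034 1.0 [ 0.0006 -0.0006  0.0036] 0.095
0.034 2.0 [0.0005 0.0022 0.0174] 0.793
0.04 1.0 [-0.0003  0.0008  0.0049] 0.339
0.04 2.0 [-0.0003  0.0013  0.0118] 0.578
```

View pics/tr8.png

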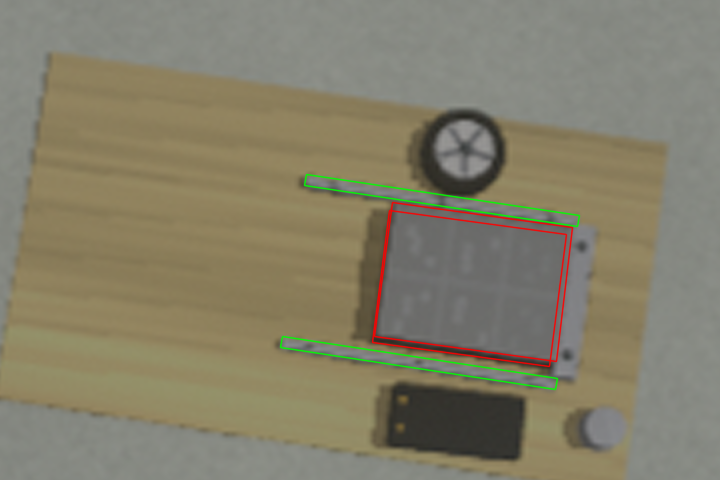

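View pics/sc8.png

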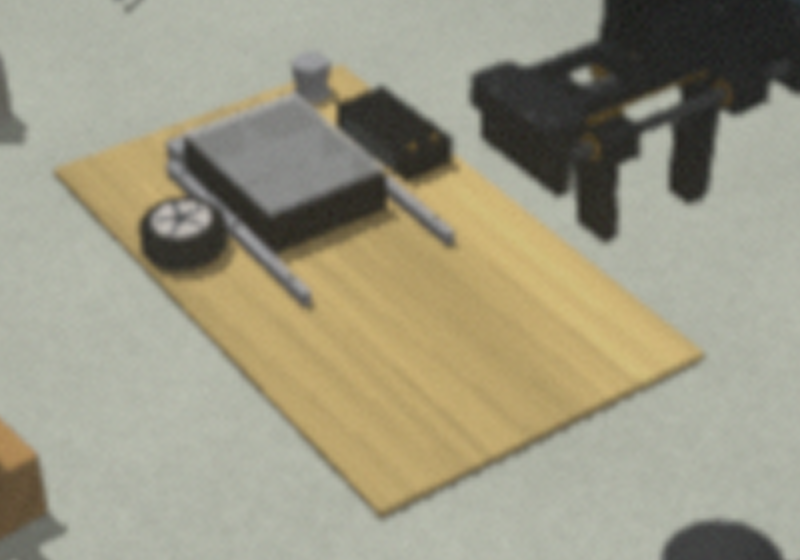

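View pics/full8.png

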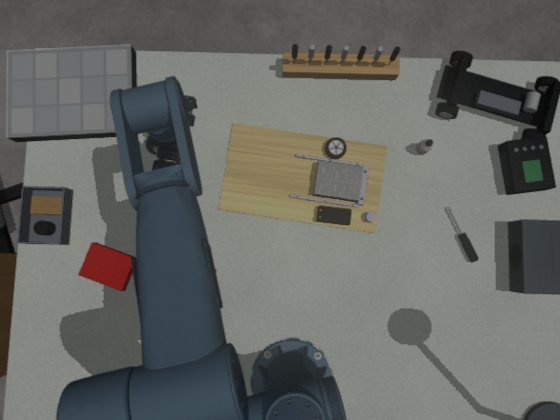

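The case sits against the stop, centred between the rails. The arm is clear at z ≈ 0.225, and the other things that show (wheel, pack, tin, driver, glue) haven't moved. Handing in.

```bash
python3 -c "
from plant import arm
print(arm.job_done())"
```

```text
the job is handed in; nothing more can be done
None
```

I pushed the case home with the two fingers held above rail height and set across its back face. I straightened it (about 0.05 rad) before the lane mouth, then pushed straight to the end stop and backed the arm away. I handed in at about 18 s of the 64 s allowed.

- **Contact with the stop:** the tool stalled while the wrist force rose to about 6 N. That was the highest push force I read.
- **Final position:** the last top-view fit puts the case within 1 mm of home in x. It is 1–2 mm off at most in y, with yaw about 0.004 rad in the tight-search fits.
- **Disagreement between fits:** the wide-search fits gave yaw of 0.012–0.017 rad and y up to 2 mm. They catch the far rail's edge, so I trust them less. All of them are within tolerance.
- **Camera offset:** before the push, the scene camera sat a few mm off the top camera in absolute position. The position of the case relative to the rails agreed between the two, so I worked from that.
- **Rails and other things:** there was no sign of rail contact in the pictures or force readings. Wheel, pack, tin, driver and glue look unmoved. In the last top view the arm hid `wheel_b` and the cup; it passed well above them.

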